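# Switch off the hair-straightener stand

## Task

Switch off the hair-straightener stand with your fingertips: gently press the long bar-shaped key right down, keep it down for about two seconds and let it spring up again, and after that gently press the large round key right down and let it spring up, so that the stand is locked off. Leave the square key and the small round key unpressed, do not have two keys down together, and leave the straightener and everything else on the counter where it is; pick nothing up.

Things in the scene. Friction and masses are not known exactly. Their poses are not given: they have to be found in the camera images.
- stand: Black aluminium stand for a hair straightener, fixed to the counter: a base 150 mm deep (x) by 230 mm wide (y), 30 mm high, its flat top being the deck. Origin at the centre of its underside, on the counter; its x axis points to its rear, where two cradles centred at x = +45 mm, y = +-85 mm hold the straightener; the keys are in front of it. It stands turned by up to 0.3 rad either way, at the left or the right.
- bar_key_top (a point): One of the four plain aluminium keys, 50 mm apart centre to centre in one row along the stand's y axis, on the front deck, 35 mm from the stand's centre towards its front (x = -35 mm in the stand's frame). The order of the keys in the row varies. The long bar key: 46 mm long along the stand's x, 16 mm wide. Its position is the centre of the key's top face, z up, 40 mm above the counter when the key is up (10 mm above the deck).
- bar_key (a joint): The long bar key. Travel in m: 0 = up, 0.006 = fully down. Spring-loaded: starts to move at about 1.5 N, fully down at about 4 N, springs back up when let go.
- round_key_top (a point): One of the four plain aluminium keys, 50 mm apart centre to centre in one row along the stand's y axis, on the front deck, 35 mm from the stand's centre towards its front (x = -35 mm in the stand's frame). The order of the keys in the row varies. The large round key, 34 mm in diameter. Its position is the centre of the key's top face, z up, 40 mm above the counter when the key is up (10 mm above the deck).
- round_key (a joint): The large round key. Travel in m: 0 = up, 0.006 = fully down. Spring-loaded: starts to move at about 1.5 N, fully down at about 4 N, springs back up when let go.
- square_key_top (a point): One of the four plain aluminium keys, 50 mm apart centre to centre in one row along the stand's y axis, on the front deck, 35 mm from the stand's centre towards its front (x = -35 mm in the stand's frame). The order of the keys in the row varies. The square key, 24 by 24 mm; to be left alone. Its position is the centre of the key's top face, z up, 40 mm above the counter when the key is up (10 mm above the deck).
- square_key (a joint): The square key. Travel in m: 0 = up, 0.006 = fully down. Spring-loaded: starts to move at about 1.5 N, fully down at about 4 N, springs back up when let go.
- small_key_top (a point): One of the four plain aluminium keys, 50 mm apart centre to centre in one row along the stand's y axis, on the front deck, 35 mm from the stand's centre towards its front (x = -35 mm in the stand's frame). The order of the keys in the row varies. The small round key, 14 mm in diameter; to be left alone. Its position is the centre of the key's top face, z up, 40 mm above the counter when the key is up (10 mm above the deck).
- small_key (a joint): The small round key. Travel in m: 0 = up, 0.006 = fully down. Spring-loaded: starts to move at about 1.5 N, fully down at about 4 N, springs back up when let go.
- straightener: Black cordless hair straightener lying loose in the stand's cradles, along the stand's y: 270 mm long, 34 mm wide, 26 mm high, its underside 50 mm and its top 76 mm above the counter. Origin at the centre of its underside.
- jar: Orange ceramic jar with a knobbed lid in one piece, 88 mm in diameter, 116 mm high, loose, in front of the perfume tray (on the robot's side). Origin at the centre of its underside.
- tray: Glass perfume tray, fixed, 160 mm (x) by 220 mm (y), 18 mm high, beside the stand. Origin at the centre of its underside.
- tall_flacon: Round amber perfume flacon, 46 mm in diameter, 112 mm high, loose on the tray. Origin at the centre of its underside.
- square_flacon: Flat square perfume flacon, 34 by 56 mm, 88 mm high with its cap, loose on the tray. Origin at the centre of its underside.
- hairbrush: Wooden hairbrush lying bristles up, crosswise near the counter's far edge, 235 mm long, 62 mm wide, 31 mm high. Origin on its underside, half-way along its length; its x axis points to the head.
- compact: Round brass powder compact, 70 mm in diameter, 17 mm high, loose on the counter in front of the stand (on the robot's side). Origin at the centre of its underside.
- lipstick: Closed black lipstick standing upright in front of the stand, 21 mm in diameter, 72 mm high, loose. Origin at the centre of its underside.
Things that resemble listed ones, but are neither listed nor needed, are in the scene too. Leave any green look-alike of the square_flacon alone. What is shaped like the tall_flacon but pink is not meant.

How it is judged (in metres and radians):
On the way, in this order (a step that is already met when the one before it is completed fails the run):
1. the long bar key is held fully down (at least 4.5 mm of its 6 mm) for 1.5 s without a break (value of joint bar_key above 0.0045 m), for 1.5 s.
2. the bar key is let up again (value of joint bar_key below 0.0015 m), for 0.1 s.
3. the large round key is pressed fully down (at least 4.5 mm) (value of joint round_key above 0.0045 m), for 0.1 s.
At the end, for the whole second after the job is handed in: All four keys are up (within 1.5 mm), and the straightener, jar, flacons, hairbrush, compact and lipstick are at rest within 12 mm of where they began (value of joint each of bar_key, round_key, square_key, small_key below 0.0015 m and distance of each of straightener, jar, tall_flacon, square_flacon, hairbrush, compact, lipstick from where it was at the start of the episode below 0.012 m and linear speed of each of straightener, jar, tall_flacon, square_flacon, hairbrush, compact, lipstick below 0.02 m/s); the robot touches nothing.
It fails at once if the square key or the small round key is pressed (more than 2 mm) (value of joint any of square_key, small_key above 0.002 m).
It fails at once if the bar key and the large round key are down together (both more than 2 mm) (value of joint each of bar_key, round_key above 0.002 m).
It fails at once if the stand or a key is pushed harder than 30 N (contact force between any of the arm, the fingers and stand above 30 N or contact force between any of the fingers, the arm and bar_key above 30 N or contact force between any of the fingers, the arm and round_key above 30 N).
It fails at once if the straightener, jar, a flacon, the hairbrush, the compact or the lipstick is lifted or moved more than 12 mm (distance of any of straightener, jar, tall_flacon, square_flacon, hairbrush, compact, lipstick from where it was at the start of the episode above 0.012 m).
It also fails if it takes over 42 s, if anything falls off the work surface, if the arm or the gripper's body presses on something with over 40 N, if the wrist force passes 120 N, or if a joint passes its speed limit or range.

## Robot

A 6-joint arm with a two-finger parallel gripper is mounted at the origin on the work surface. World frame = base frame: x ahead of the robot, y to its left, z up, the work surface at z = 0. Lengths are in mm, angles in rad, forces in N, time in s.
With the tool pointing down it reaches from about 400 to 925 mm from the base axis. Payload 12.5 kg.
Tool frame: the origin (TCP) lies between the finger pads; the fingertips stand 14 mm ahead of it and the grasp point (between the pads) lies 5 mm behind it; x points along the fingers, y is the direction in which the jaws open and shut, and the axes are right-handed (so a half turn about x gives the same grasp; the last joint's range is limited). The gripper opens to 95 mm and grips with 3 to 60 N. Pads are 20 mm wide; open, the fingers measure 119 mm over their backs; the gripper's body (75 mm by 180 mm) begins 59 mm behind the grasp point.
Start: joints at [-0.106, 0.491, 1.559, -0, 1.092, -0.106], TCP at [625.016, 0.021, 228.661] pointing down, gripper open.
Joint ranges: [-3.1, 3.1], [-0.84, 2.19], [0.05, 2.79], [-1.13, 4.28], [0.06, 2.93], [-2.69, 2.69]. Speed limits (rad/s): [2.22, 2.22, 2.79, 3.14, 3.14, 3.14].

## Interface

Orientations are given as [roll, pitch, yaw] about the fixed x, y, z axes, in that order (R = Rz(yaw) Ry(pitch) Rx(roll)).
In Python, from cell import env, cams gives the robot as it stands.
- The arm moves only by the tool carry_out, never from a script. Its arguments are lists of equal length, an entry for each row: "grip": the closure, from -1 (fully open) to 1 (shut); "linear": the shift along the tool's x, y, z scaled (see below), a list of three; "turn": the turn about the tool's x scaled (see below). In form: {"grip": [grip, ...], "linear": [[tx, ty, tz], ...], "turn": [turn, ...]}. A call has 1 to 5 rows; each row shifts and turns the commanded pose from where the row before left it, along the tool's axes as they then stand; what a row does not reach is not made up. The controller multiplies each number of a shift by 0.5 m and each number of a turn by 180 degrees. A row lasts 1/10 s, in which the tool goes at most 50 mm and 8.59 degrees, less where a joint would pass 70% of its speed; a pose out of reach is approached as far as the arm can. A call with a number of a shift or a turn outside -1 to 1 is refused whole. A call with a gripper value outside its range is refused whole. The fingers move at their own pace and stop on an object; the grip force is fixed at half the most. Time passes only in rows, so rows that do not move let the fingers close. It gives the time, the measured TCP pose, the force and the opening at its end, in the units of the state.
- env.state(): the state, without advancing time (a new reading comes with each control period).
- cams.read_camera(name): name is "scene" or "side" or "wrist"; returns the picture (384x512x3 uint8, blue, green, red); there is no depth.
- cams.camera_info(name): a dict with "fx", "fy", "cx", "cy" (pixels), "view" (4x4, takes a point from world to camera coordinates). Camera axes: x right, y down, z forward; pixel columns grow to the right and rows downward; lengths in mm; the calibration is good to about 2 mm. The wrist camera is an equidistant fisheye: a pixel r from the principal point sees the ray r / f radians off the axis. A picture is of the moment at which its call begins: read the wrist's pose just before it. camera_info takes no time and is no camera call; for the wrist camera it gives the pose at the moment of the call.
- env.job_done(): hands the job in, once; it reports no verdict.
The state is a dict: "t": time; "joints": joint angles; "qvel": joint speeds; "tau": joint torques, N m; "eef_pos": TCP position; "tcp_rot": TCP orientation; "ft_force": force on the tool from outside, world axes, zero at the start; "moment": the same for the moment, N m; "opening": opening from 0.0 (shut) to 1.0 (fully open).
Only numpy, scipy, OpenCV 4.12 (cv2) and the standard library are available. Lean on these libraries where they do the work, as an engineer would, in place of code of your own. Each camera call takes 0.05 s, during which the arm holds its last target. There are 200 camera calls.

## Working session

There is one attempt and no reset: what is moved stays moved. The work goes in short steps, Python scripts to look and compute and a tool call to move; the robot and the scene stay as the last step left them, time stands still between calls to the robot, and variables do not carry over. Pictures are saved under pics/ and viewed, about 8 in all and at most 12, crops included, and the job is handed in when it is done.

Besides the shell and the picture viewer there is one more tool, called after "Request:" in YAML: its name, and indented under it one key for each argument. carry_out: Moves the arm, as the interface text tells. Shifts and turns lie within -1 to 1; 1 stands for 0.5 m of shift or 180 degrees of turn. Its arguments: {"type":"object","properties":{"grip":{"type":"array"},"linear":{"type":"array"},"turn":{"type":"array"}},"required":["grip","linear","turn"]}

```bash
mkdir -p pics
python3 - <<'E'
from cell import env,cams
import cv2
s=env.state();print(s)
for n in("scene","side","wrist"):
    i=cams.camera_info(n);print(n,i)
    cv2.imwrite(f"pics/{n}0.png",cams.read_camera(n))
a=[cv2.imread(f"pics/{n}0.png") for n in("scene","side","wrist")]
E
```

```text
{'t': 0.0, 'joints': array([-1.05565955e-01,  4.91573995e-01,  1.55946888e+00, -2.64586317e-05,
        1.09166095e+00, -1.05603245e-01]), 'qvel': array([-0.00054002, -0.00055352, -0.00130995,  0.00089265,  0.00035076,
       -0.00046142]), 'tau': array([-9.52334158e-04, -6.12640929e+01, -2.58175153e+01,  6.92750537e-02,
        4.83079045e-02, -1.38641695e-05]), 'eef_pos': array([6.2477193e+02, 6.2079025e-02, 2.2804607e+02]), 'tcp_rot': array([-1.65528476,  1.56968491,  3.05715372]), 'ft_force': array([-0.6096655 ,  0.50204446, -0.55815718]), 'moment': array([-0.02939923, -0.01184443,  0.01972092]), 'opening': 1.0003212136610486}
scene {'fx': 410.0054889336589, 'fy': 410.0054889336589, 'cx': 258.0053100178176, 'cy': 194.7278371400498, 'view': array([[ 5.20225034e-01,  8.53862693e-01, -1.68646273e-02,
        -2.57310926e+02],
       [ 6.26388094e-01, -3.94907842e-01, -6.72075704e-01,
        -3.24072506e+02],
       [-5.80520344e-01,  3.39066804e-01, -7.40290370e-01,
         1.54620628e+03],
       [ 0.00000000e+00,  0.00000000e+00,  0.00000000e+00,
         1.00000000e+00]])}
side
[... 209 characters left out ...]
2076e-01, -6.37342315e-01, -7.60816579e-01,
         9.89305407e+01],
       [ 1.50960218e-01,  7.45706476e-01, -6.48947505e-01,
         8.11089395e+02],
       [ 0.00000000e+00,  0.00000000e+00,  0.00000000e+00,
         1.00000000e+00]])}
wrist {'fx': 297.3186396354542, 'fy': 297.3186396354542, 'cx': 254.39180983263608, 'cy': 191.01449997507703, 'view': array([[ 9.99999927e-01, -3.58866264e-04, -1.30679782e-04,
        -6.25004583e+02],
       [-3.09905164e-04, -9.62435996e-01,  2.71508484e-01,
        -3.01281940e+01],
       [-2.23206161e-04, -2.71508423e-01, -9.62436037e-01,
         3.89254398e+02],
       [ 0.00000000e+00,  0.00000000e+00,  0.00000000e+00,
         1.00000000e+00]])}
```

View pics/scene0.png

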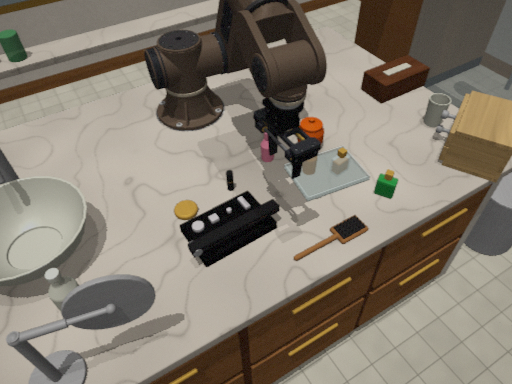

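View pics/wrist0.png

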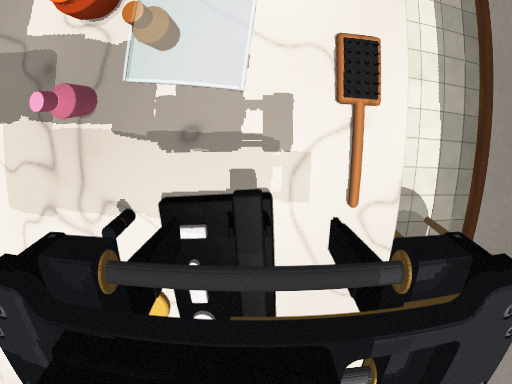

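The scene view shows the stand right of centre, with the large round key at (198,227), square at (213,219), small round at (229,210) and bar at (244,203). The wrist view has the same order, with the bar nearest the tray at (193,232). The jaws open along world x. Next I'll measure.

```bash
cat > h.py <<'E'
import cv2,numpy as np
def ray(info,uv,fish,z):
    V=info["view"];R=V[:3,:3];c=-R.T@V[:3,3]
    p=np.array([(uv[0]-info["cx"])/info["fx"],(uv[1]-info["cy"])/info["fy"]])
    if fish:
        r=np.hypot(*p);d=np.r_[p/r*np.sin(r),np.cos(r)]
    else: d=np.r_[p,1]
    d=R.T@d
    return c+d*(z-c[2])/d[2]
def blobs(img,roi,thr,fish,info,z=40):
    x0,y0,x1,y1=roi
    g=cv2.cvtColor(img,cv2.COLOR_BGR2GRAY)[y0:y1,x0:x1]
    n,l,st,c=cv2.connectedComponentsWithStats((g>thr).astype(np.uint8),connectivity=4)
    for k in range(1,n):
        if 8<st[k,4]<600:
            uv=c[k]+[x0,y0];print(st[k],uv.round(1),ray(info,uv,fish,z).round(1))
E
python3 - <<'E'
from cell import env,cams
from h import *
for n,roi in(("scene",(188,195,255,240)),("wrist",(170,215,225,322))):
    print(n);blobs(cv2.imread(f"pics/{n}0.png"),roi,110,n=="wrist",cams.camera_info(n))
a=cv2.imread("pics/scene0.png")[110:270,160:400]
b=cv2.imread("pics/side0.png")
cv2.imwrite("pics/m1.png",np.vstack([cv2.resize(a,(512,341),interpolation=cv2.INTER_CUBIC),b])[:,:])
# flacon/jar refs
i=cams.camera_info("scene")
for nm,uv,z in(("tray left corner",(287,176),18),("tray near corner",(300,196),18),("lip",(230,187),0),("pink",(267,158),0)):print(nm,ray(i,uv,0,z).round())
E
```

```text
scene
[49  1 13 12 75] [243.2 201.6] [542.4 -77.9  40. ]
[38 12  6  5 19] [228.4 209.1] [ 544.7 -127.5   40. ]
[20 18 11  9 65] [213.3 217.2] [ 548.2 -177.1   40. ]
[  4  26  12  10 103] [197.5 225.5] [ 551.  -227.2   40. ]
wrist
[ 10  12  27  12 307] [192.3 232.4] [545.9 -75.1  40. ]
[19 47  9  3 16] [192.8 263.5] [ 542.7 -120.8   40. ]
[  0  74  10  29 198] [173.3 305.1] [ 506.1 -194.    40. ]
[ 19  75  19  13 217] [198.4 295.9] [ 545.8 -174.4   40. ]
[24 99 19  6 76] [202.5 316.6] [ 548.3 -213.1   40. ]
tray left corner [506.  99.  18.]
tray near corner [596.  84.  18.]
lip [437. -67.  -0.]
pink [387. 100.   0.]
```

View pics/m1.png

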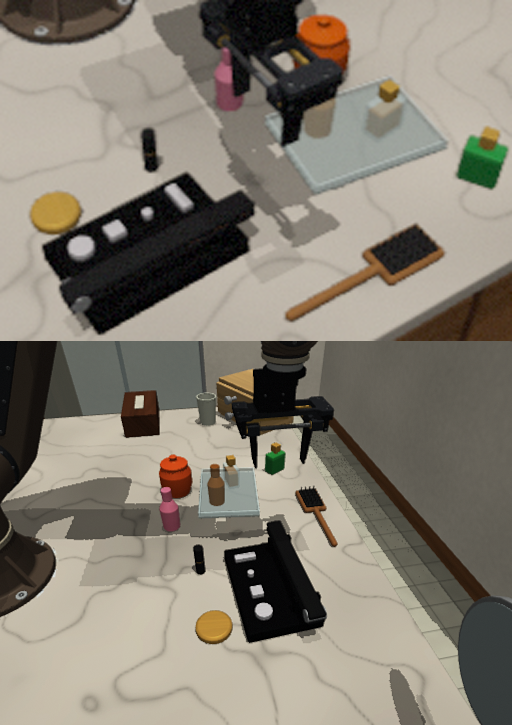

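Request:
carry_out:
  grip: [1,1,1,1,1]
  linear:
    - [0,-0.03,0.03]
    - [0,-0.04,0.04]
    - [0,-0.04,0.04]
    - [0,-0.04,0.034]
    - [0,-0.013,0.01]
  turn: [0,0,0,0,0]

```text
t: 0.65
eef_pos: [542.1, -78.1, 228.6]
tcp_rot: [-1.586, 1.57, 3.125]
ft_force: [-0.1, 0.7, -0.3]
opening: 0.632
```

Request:
carry_out:
  grip: [1,1,1,1,1]
  linear:
    - [0.04,0,0]
    - [0.06,0,0]
    - [0.06,0,0]
    - [0.05,0,0]
    - [0.03,0,0]
  turn: [0,0,0,0,0]

```text
t: 1.15
eef_pos: [543.3, -76.5, 106.7]
tcp_rot: [-1.892, 1.569, 2.82]
ft_force: [-0.2, -1.0, 1.0]
opening: 0.217
```

Request:
carry_out:
  grip: [1,1,1,1,1]
  linear:
    - [0.02,0,0]
    - [0.02,0,0]
    - [0,0,0]
    - [0,0,0]
    - [0,0,0]
  turn: [0,0,0,0,0]

```text
t: 1.65
eef_pos: [543.9, -77.0, 89.4]
tcp_rot: [1.318, 1.569, -0.253]
ft_force: [-0.7, 0.3, 0.1]
opening: 0.004
```

Run:
```python
from cell import env,cams
from h import *
s=env.state();print({k:s[k] for k in("t","eef_pos","tcp_rot","ft_force","opening")})
w=cams.camera_info("wrist");im=cams.read_camera("wrist");sc=cams.read_camera("scene");sd=cams.read_camera("side")
a=cv2.resize(sc[150:270,160:300],(560,480),interpolation=cv2.INTER_CUBIC)
b=cv2.resize(sd[170:310,180:340],(549,480),interpolation=cv2.INTER_CUBIC)
cv2.imwrite("pics/w1.png",im);cv2.imwrite("pics/m2.png",cv2.resize(np.hstack([a,b]),(800,346)))
```

```text
{'t': 1.65, 'eef_pos': array([543.90108997, -77.03888486,  89.37486385]), 'tcp_rot': array([ 1.31759083,  1.56946425, -0.25314895]), 'ft_force': array([-0.73861631,  0.29835612,  0.11343475]), 'opening': 0.00441432059044497}
```

View pics/w1.png

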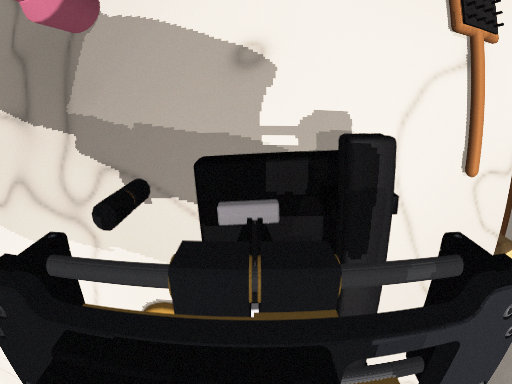

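View pics/m2.png

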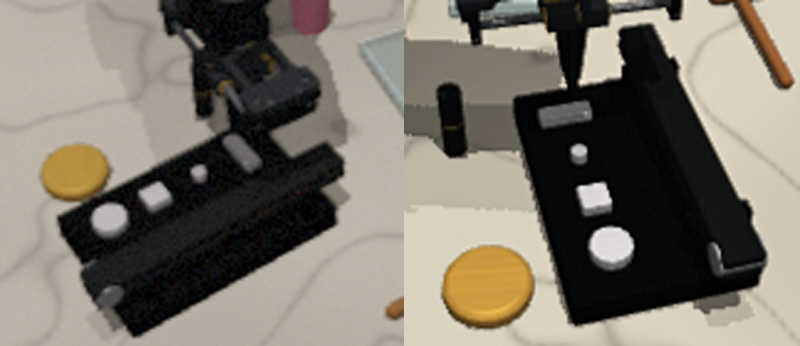

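Both views show the shut fingertips above the bar key, which is at (248,212) in the wrist picture. The keys and the clutter haven't moved. I'll refine the key positions from this closer view.

Run:
```python
from cell import env,cams
from h import *
blobs(cv2.imread("pics/w1.png"),(210,190,290,226),70,True,cams.camera_info("wrist"))
i=cams.camera_info("side");im=cams.read_camera("side")
blobs(im,(225,205,275,285),100,False,i)
```

```text
[ 0  0 21  3 39] [232.5 205.6] [516.  -46.7  40. ]
[10  7 19  7 41] [242.1 214.6] [532.1 -78.8  40. ]
[24 10  7  3 11] [252.5 215.5] [553.6 -85.9  40. ]
[23 23  6  8 35] [250.6 231.2] [ 540.6 -130.4   40. ]
[  0  26  17  54 525] [230.5 265. ] [ 486.7 -208.3   40. ]
[ 25  39  14  13 138] [256.7 249.6] [ 542.8 -180.9   40. ]
[ 30  57  18  17 230] [263.4 269.2] [ 545.5 -229.6   40. ]
```

Request:
carry_out:
  grip: [1,1,1,1,1]
  linear:
    - [0.02,0,0]
    - [0.02,0,0]
    - [0.016,0,0]
    - [0,0,0]
    - [0,0,0]
  turn: [0,0,0,0,0]

```text
t: 2.35
eef_pos: [543.4, -76.9, 60.2]
tcp_rot: [-1.857, 1.57, 2.855]
ft_force: [-0.2, -0.7, -0.0]
opening: 0.005
```

```bash
sed -i 's/<600/<4000/' h.py
python3 - <<'E'
from cell import env,cams
from h import *
i=cams.camera_info("wrist");im=cams.read_camera("wrist")
cv2.imwrite("pics/w2.png",im[150:300,150:350])
blobs(im,(205,185,295,240),75,True,i)
print(env.state()["eef_pos"])
E
```

```text
[   8   28   71   27 1205] [245.8 225.2] [538.2 -72.4  40. ]
[543.57056663 -77.00374989  60.57374378]
```

View pics/w2.png

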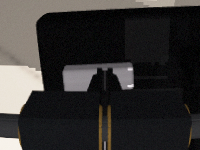

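The bar key spans columns 213 to 284, so its centre is near x ≈ 541. The finger is within its width. I'll shift 2 mm in x and start pressing in small steps.

Request:
carry_out:
  grip: [1,1,1,1,1]
  linear:
    - [0.006,-0.004,0]
    - [0.004,0,0]
    - [0.002,0,0]
    - [0.002,0,0]
    - [0,0,0]
  turn: [0,0,0,0,0]

```text
t: 2.9
eef_pos: [541.5, -77.0, 53.7]
tcp_rot: [0.881, 1.571, -0.69]
ft_force: [-1.8, -0.7, 0.4]
opening: 0.007
```

Request:
carry_out:
  grip: [1,1,1,1,1]
  linear:
    - [0.002,0,0]
    - [0.002,0,0]
    - [0,0,0]
    - [0,0,0]
    - [0,0,0]
  turn: [0,0,0,0,0]

```text
t: 3.4
eef_pos: [541.5, -77.0, 51.7]
tcp_rot: [-2.843, 1.571, 1.869]
ft_force: [-1.0, -0.5, 2.1]
opening: 0.004
```

Request:
carry_out:
  grip: [1,1,1,1]
  linear:
    - [0.002,0,0]
    - [0.002,0,0]
    - [0,0,0]
    - [0,0,0]
  turn: [0,0,0,0]

```text
t: 3.8
eef_pos: [541.5, -77.0, 49.6]
tcp_rot: [1.33, 1.571, -0.24]
ft_force: [-1.3, -1.9, 2.7]
opening: 0.001
```

Request:
carry_out:
  grip: [1,1,1,1]
  linear:
    - [0.002,0,0]
    - [0.001,0,0]
    - [0,0,0]
    - [0,0,0]
  turn: [0,0,0,0]

```text
t: 4.2
eef_pos: [541.5, -77.0, 48.3]
tcp_rot: [1.32, 1.571, -0.251]
ft_force: [-2.6, 0.3, 5.9]
opening: 0.005
```

Run:
```python
from cell import env,cams
s=env.state();print(s["eef_pos"],s["ft_force"])
```

```text
[541.53288348 -76.99443622  48.27960887] [-2.64392213  0.31160257  5.88498842]
```

Request:
carry_out:
  grip: [1,1,1,1]
  linear:
    - [0.001,0,0]
    - [0,0,0]
    - [0,0,0]
    - [0,0,0]
  turn: [0,0,0,0]

```text
t: 4.6
eef_pos: [541.6, -77.0, 48.2]
tcp_rot: [1.308, 1.57, -0.263]
ft_force: [-3.7, 0.6, 11.2]
opening: 0.008
```

Request:
carry_out:
  grip: [1,1,1,1,1]
  linear:
    - [0,0,0]
    - [0,0,0]
    - [0,0,0]
    - [0,0,0]
    - [0,0,0]
  turn: [0,0,0,0,0]

```text
t: 5.1
eef_pos: [541.6, -77.0, 48.2]
tcp_rot: [1.302, 1.57, -0.269]
ft_force: [-2.7, -0.7, 10.7]
opening: 0.006
```

Request:
carry_out:
  grip: [1,1,1,1,1]
  linear:
    - [0,0,0]
    - [0,0,0]
    - [0,0,0]
    - [0,0,0]
    - [0,0,0]
  turn: [0,0,0,0,0]

```text
t: 5.6
eef_pos: [541.6, -77.0, 48.2]
tcp_rot: [1.274, 1.57, -0.297]
ft_force: [-4.1, 0.7, 11.6]
opening: 0.003
```

Request:
carry_out:
  grip: [1,1,1,1,1]
  linear:
    - [0,0,0]
    - [0,0,0]
    - [0,0,0]
    - [0,0,0]
    - [0,0,0]
  turn: [0,0,0,0,0]

```text
t: 6.1
eef_pos: [541.6, -77.0, 48.2]
tcp_rot: [1.312, 1.57, -0.258]
ft_force: [-2.6, 1.0, 10.4]
opening: 0.002
```

Run:
```python
from cell import env,cams
import cv2
sd=cams.read_camera("side")
cv2.imwrite("pics/s3.png",cv2.resize(sd[170:310,180:340],(640,560),interpolation=cv2.INTER_CUBIC))
```

```text
(no output)
```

View pics/s3.png

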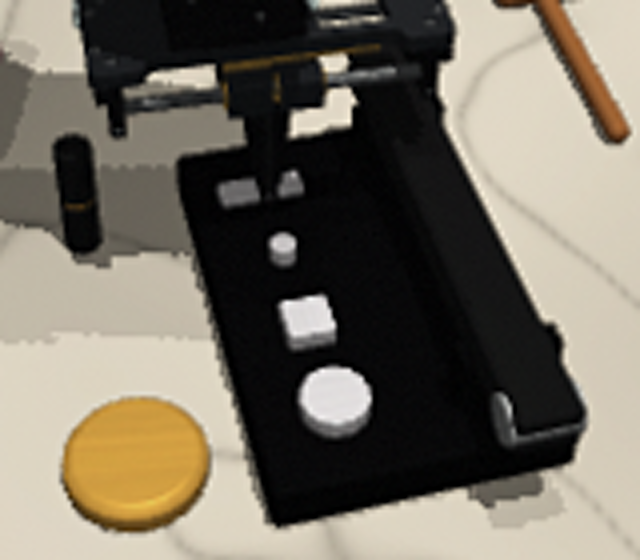

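The side view shows the bar key at (260,190) pressed into the deck under the fingertip, with the other three keys still up. It bottomed out at z 48.2 with about 11 N, and it has been down about 2 s. Now I'll release it and lift.

Request:
carry_out:
  grip: [1,1,1,1,1]
  linear:
    - [-0.004,0,0]
    - [-0.008,0,0]
    - [-0.02,0,0]
    - [-0.02,0,0]
    - [-0.03,0,0]
  turn: [0,0,0,0,0]

```text
t: 6.65
eef_pos: [541.4, -76.9, 89.2]
tcp_rot: [-1.948, 1.57, 2.765]
ft_force: [0.4, 0.3, 0.7]
opening: 0.005
```

Request:
carry_out:
  grip: [1,1,1,1,1]
  linear:
    - [0,0,0.04]
    - [0,0.004,0.08]
    - [0,0.006,0.08]
    - [0,0.006,0.06]
    - [0,0.002,0.036]
  turn: [0,0,0,0,0]

```text
t: 7.15
eef_pos: [550.8, -227.2, 89.3]
tcp_rot: [1.044, 1.569, -0.529]
ft_force: [0.6, 0.3, -0.2]
opening: 0.004
```

Request:
carry_out:
  grip: [1,1,1,1,1]
  linear:
    - [0,0,0]
    - [0.02,0,0]
    - [0.03,0,0]
    - [0,0,0]
    - [0,0,0]
  turn: [0,0,0,0,0]

```text
t: 7.65
eef_pos: [550.5, -223.8, 63.4]
tcp_rot: [-2.176, 1.57, 2.537]
ft_force: [0.9, 0.6, 0.3]
opening: 0.002
```

Run:
```python
from cell import env,cams
from h import *
s=env.state();print(s["t"],s["eef_pos"],s["ft_force"])
i=cams.camera_info("wrist");im=cams.read_camera("wrist");sd=cams.read_camera("side");sc=cams.read_camera("scene")
b=cv2.resize(sd[190:310,200:340],(467,400),interpolation=cv2.INTER_CUBIC)
a=cv2.resize(sc[180:270,160:260],(444,400),interpolation=cv2.INTER_CUBIC)
cv2.imwrite("pics/m4.png",cv2.resize(np.hstack([a,b]),(800,351)))
```

```text
7.65 [ 550.45188669 -223.81081402   63.41474171] [0.93919695 0.55648062 0.30530419]
```

View pics/m4.png

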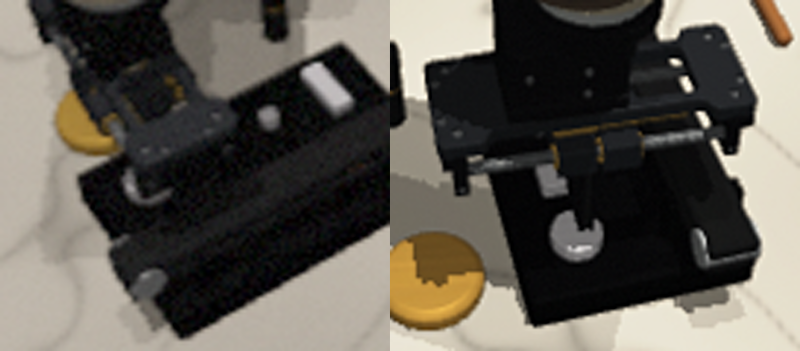

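The scene view shows the bar key back up at (327,88), and the fingertip is over the large round key. I'll shift about 3 mm towards its centre and press.

Request:
carry_out:
  grip: [1,1,1,1,1]
  linear:
    - [0,-0.004,0.006]
    - [0.008,0,0]
    - [0.008,0,0]
    - [0.004,0,0]
    - [0,0,0]
  turn: [0,0,0,0,0]

```text
t: 8.3
eef_pos: [548.4, -228.1, 53.3]
tcp_rot: [-1.889, 1.57, 2.824]
ft_force: [-0.9, -0.6, 2.6]
opening: 0.008
```

Request:
carry_out:
  grip: [1,1,1,1,1]
  linear:
    - [0.002,0,0]
    - [0.002,0,0]
    - [0.002,0,0]
    - [0,0,0]
    - [0,0,0]
  turn: [0,0,0,0,0]

```text
t: 8.8
eef_pos: [548.5, -228.0, 50.7]
tcp_rot: [-1.599, 1.571, 3.113]
ft_force: [-2.9, -1.5, 2.2]
opening: 0.006
```

Request:
carry_out:
  grip: [1,1,1,1,1]
  linear:
    - [0.002,0,0]
    - [0.002,0,0]
    - [0,0,0]
    - [0,0,0]
    - [0,0,0]
  turn: [0,0,0,0,0]

```text
t: 9.3
eef_pos: [548.5, -228.0, 48.7]
tcp_rot: [1.518, 1.571, -0.053]
ft_force: [-2.0, -1.6, 4.3]
opening: 0.004
```

Request:
carry_out:
  grip: [1,1,1,1,1]
  linear:
    - [0.001,0,0]
    - [0.001,0,0]
    - [0,0,0]
    - [0,0,0]
    - [0,0,0]
  turn: [0,0,0,0,0]

```text
t: 9.8
eef_pos: [548.6, -228.0, 48.2]
tcp_rot: [1.133, 1.57, -0.438]
ft_force: [-4.2, -0.9, 10.6]
opening: 0.004
```

The key has bottomed out at z 48.2 with about 10.6 N, the same as the bar key. Now I'll release it and lift clear.

Request:
carry_out:
  grip: [1,1,1,1,1]
  linear:
    - [-0.004,0,0]
    - [-0.01,0,0]
    - [-0.04,0,0]
    - [-0.06,0,0]
    - [-0.06,0,0]
  turn: [0,0,0,0,0]

```text
t: 10.3
eef_pos: [548.5, -227.7, 135.3]
tcp_rot: [-2.553, 1.57, 2.159]
ft_force: [-0.5, -0.3, -0.1]
opening: 0.004
```

Request:
carry_out:
  grip: [1,1,1,1,1]
  linear:
    - [-0.06,0,0]
    - [-0.06,0,0]
    - [-0.04,0,0]
    - [0,0,0]
    - [0,0,0]
  turn: [0,0,0,0,0]

```text
t: 10.8
eef_pos: [548.5, -227.8, 214.4]
tcp_rot: [1.67, 1.57, 0.099]
ft_force: [-0.7, -0.2, 0.6]
opening: 0.005
```

Run:
```python
from cell import env,cams
from h import *
s=env.state();print(s["t"],s["eef_pos"],s["ft_force"])
sd=cams.read_camera("side");sc=cams.read_camera("scene")
o=cv2.imread("pics/side0.png")
print("side diff px",(cv2.absdiff(sd,o)[200:]>60).any(2).sum())
cv2.imwrite("pics/m5.png",cv2.resize(np.hstack([sc,sd]),(800,300)))
```

```text
10.8 [ 548.48981775 -227.76396288  214.43297067] [-0.70771811 -0.17785484  0.563598  ]
side diff px 4852
```

View pics/m5.png

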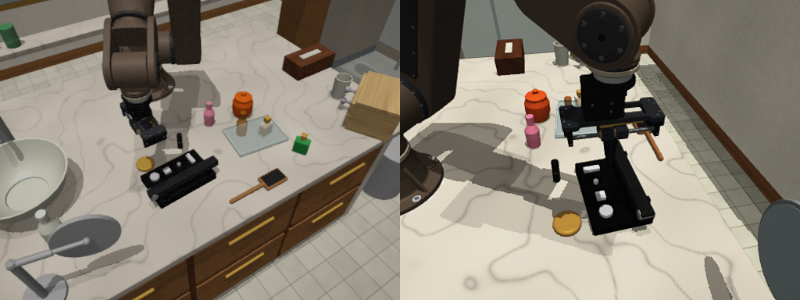

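Everything is standing where it was, the keys are up and the tool is clear, so I'm handing the job in.

```bash
python3 -c "
from cell import env
env.job_done()"
```

```text
the job is handed in; nothing more can be done
```

I pressed the bar key right down with the shut fingertips, held it for about 2 s and let it up. I then pressed the large round key right down, let it up, lifted the tool clear and handed the job in at about 11 s of the 42 s allowed; no verdict came back.

- **Key travel:** I had no direct reading of the key joints. Both keys stopped the tool at TCP z = 48.2 mm, which fits the full 6 mm of travel. The upward force there was about 11 N, against the 30 N limit.
- **Bar key release:** a camera picture showed it back up before I pressed the round key.
- **Last pictures:** by eye, all four keys are up, the square and small round keys look untouched, and the objects in view are where they began. The flacons were partly hidden by the arm in one view.
- **Last force reading:** the force on the tool is near zero, so it is touching nothing.
- **A check that told nothing:** I compared the side picture with the first one, and 4852 pixels differed. The arm and its shadow had moved in that view, so this neither confirms nor rules out a shift of the objects.

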